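Press the tall paint jar into the sprung label pad and hold it

ROBOT

A 6-joint arm with a two-finger parallel gripper is mounted at the origin on the work surface. World frame = base frame: x ahead of the robot, y to its left, z up, the work surface at z = 0. Lengths are in mm, angles in rad, forces in N, time in s.
With the tool pointing down it reaches from about 350 to 975 mm from the base axis. Payload 7.1 kg.
Tool frame: the origin (TCP) lies at the very end of the fingers, on their centre line; the grasp point (between the pads) lies 19 mm behind it; z points along the fingers, y is the direction in which the jaws open and shut (so a half turn about z gives the same grasp; the last joint's range is limited). The gripper opens to 88 mm and grips with 3 to 60 N. Pads are 20 mm wide; open, the fingers measure 115 mm over their backs; the gripper's body (75 mm by 178 mm) begins 61 mm behind the grasp point.
Start: joints at [-1.225, 0.423, 1.63, -0, 1.089, -0.019], TCP at [222.993, -583.848, 222.675] pointing down, gripper open.
Joint ranges: [-3, 3], [-0.9, 2.11], [0.09, 2.58], [-1.31, 4.45], [0.11, 2.69], [-2.54, 2.54]. Speed limits (rad/s): [2.39, 2.39, 3.01, 3.14, 3.14, 3.14].

INTERFACE

Orientations are given as a rotation vector (axis times angle).
In Python, from workcell import * gives the robot as it stands.
- The arm moves only by the tool play_rows, never from a script. Its argument "plan" is text: rows parted by semicolons, each of 7 numbers parted by spaces: the finger opening in cm, from 0 to 8.78, then the shift along the tool's x, y, z in cm, then the turn, a rotation vector about the tool's x, y, z in degrees. A call has 1 to 20 rows; each row shifts and turns the commanded pose from where the row before left it, along the tool's axes as they then stand; what a row does not reach is not made up. A row lasts 1/8 s, in which the tool goes at most 62.5 mm and 10.7 degrees, less where a joint would pass 70% of its speed; a pose out of reach is approached as far as the arm can. A call is refused whole if a number of a shift passes 6.25 or a number of a turn 10.7, either way. A call with a gripper value outside its range is refused whole. The fingers move at their own pace and stop on an object; the grip force is fixed at half the most. Time passes only in rows, so rows that do not move let the fingers close. It gives the time, the measured TCP pose, the force and the opening at its end, in the units of the state.
- get_obs(): the state, without advancing time (a new reading comes with each control period).
- get_image(name): name is "scene" or "top" or "wrist"; returns a dict with "pixels" (480x640x3 uint8, red, green, blue), "range_z" (480x640 float32, mm along the optical axis (not along the pixel's ray), 0 where there is no reading), "fx", "fy", "cx", "cy" (pixels), "eye" and "attitude" of the camera in the world. Camera axes: x right, y down, z forward; pixel columns grow to the right and rows downward; lengths in mm; the calibration is good to about 2 mm. The wrist camera is an equidistant fisheye: a pixel r from the principal point sees the ray r / f radians off the axis. A picture is of the moment at which its call begins.
- close_job(): hands the job in, once; it reports no verdict.
The state is a dict: "t": time; "qpos": joint angles; "qvel": joint speeds; "joint_torque": joint torques, N m; "ee_pos": TCP position; "orientation": TCP orientation; "ft_force": force on the tool from outside, world axes, zero at the start; "moment": the same for the moment, N m; "width": finger opening in mm.
Only numpy, scipy, OpenCV 4.12 (cv2) and the standard library are available. Lean on these libraries where they do the work, as an engineer would, in place of code of your own. Each camera call takes 0.05 s, during which the arm holds its last target. There are 200 camera calls.

TASK

On the label-pressing jig, slide the tall paint jar sideways along the board, without lifting it, out of its side ring and let it stand still for a moment inside the empty middle ring, not yet touching the sprung pad. Then press it straight into the sprung pad, without ramming it, until the jar is firmly up against the steel stop plate, upright and centred on the pad, so that the label takes. Finish while still holding it there with that push (do not let go), and leave the squat jar, the brush pot and the bauble where they are.

Things in the scene. Friction and masses are not known exactly. Their poses are not given: they have to be found in the camera images.
- jig: Fixed label-pressing jig: pale wooden board 200 (x) by 350 (y) by 12 mm with three flush dark rings at x = -30, y = -120, 0, +120 mm. Origin under the board's centre, on the bench; x = press direction, away from the robot; z up. Outer rings hold the tall and squat jars in either order. Behind the stop plate an aluminium plunger housing 46 mm wide, x = 48 to 90 mm, top 64 mm above the bench.
- middle_ring (a point): Centre of the empty middle ring, on the top face of the jig's board (12 mm above the bench); at x = -30 mm, y = 0 in the jig's frame. The ring is 76 mm across, so the jar fits in it with 10 mm all round.
- stop_plate: The hard stop on the jig: upright bare steel plate, 74 mm wide (y), 8 mm thick, 56 mm high above the board. Origin at the middle of the bottom edge of the near face, which the jar meets: x = 40, y = 0, z = 12 mm in the jig's frame; axes as the jig's. The tall jar against it has its centre 28 mm before that face, 42 mm further along the jig's x than the middle ring.
- plunger (a joint): Travel of the sprung pad in m along the jig's x: 0 is fully out, about 0.018 is pressed flush with the stop plate's face. The spring resists with 2 N at the start and 6 N when flush, and pushes the pad (and a jar that is let go) back out.
- pad_face (a point): Centre of the front face of the sprung pad, a round rubber disc 16 mm across that sticks out 18 mm through the middle of the stop plate, 50 mm above the bench (half-way up the tall jar). A jar in the middle of the middle ring stands 24 mm short of it.
- tall_jar_center (a point): Centre, half-way up, of the tall paint jar: an upright round closed glass jar with blue paint, a blank paper label and a black cap, 56 mm in diameter, 76 mm high, about 0.32 kg; z up. It stands on the jig's board, so this point is 50 mm above the bench. It is rigid and can take a grip of 40 N.
- squat_jar: Bystander: the squat paint jar, of the same materials, 66 mm in diameter and only 40 mm high, in the other outer ring of the jig. Origin at the centre of its underside.
- brush_pot: Bystander: a white ceramic pot 68 mm across and 90 mm high with three brushes that stand up to 190 mm above the bench, to the robot's right of the jig. Origin at the centre of its underside.
- bauble: Bystander: a black ball ornament 80 mm across with a steel neck on a round wooden foot, 106 mm high in all, to the robot's left of the jig. Origin at the centre of its underside.

How it is judged (in metres and radians):
On the way, in this order (a step that is already met when the one before it is completed fails the run):
1. the tall jar stands still in the middle ring, upright, the pad not yet touched (horizontal distance between tall_jar_center and middle_ring below 0.012 m and linear speed of tall_jar below 0.015 m/s and value of joint plunger below 0.0015 m and angle between tall_jar_center's own z axis and vertical below 0.08 rad), for 0.2 s.
2. the tall jar is pressed into the sprung pad up to the stop plate (value of joint plunger above 0.016 m and contact force between stop_plate and anything else above 2 N and y of tall_jar_center in the frame of jig between -0.007 and 0.007 m and x of tall_jar_center in the frame of jig above 0.009 m and angle between tall_jar_center's own z axis and vertical below 0.08 rad and height (world z) of tall_jar_center below 0.057 m), for 0.3 s.
At the end, for the whole second after the job is handed in: Still held by the robot (over 2 N) against the stop plate (over 2 N): pad in over 16 of 18 mm, jar within 7 mm of the pad's centre line, upright within 0.08 rad, on the board, still; bystanders within 15 mm of their places (all of step 2 and contact force between any of the fingers, the arm and tall_jar above 2 N and linear speed of tall_jar below 0.01 m/s and distance of each of squat_jar, brush_pot, bauble from where it was at the start of the episode below 0.015 m); the arm keeps its last pose, push and grip.
It fails at once if the tall jar is lifted off the board (centre more than 7 mm above its standing height) (height (world z) of tall_jar_center above 0.057 m).
It fails at once if the jar is rammed into the stop plate with more than 60 N (contact force between stop_plate and anything else above 60 N).
It fails at once if a bystander is shoved more than 15 mm (distance of any of squat_jar, brush_pot, bauble from where it was at the start of the episode above 0.015 m).
It also fails if it takes over 42 s, if anything falls off the work surface, if the arm or the gripper's body presses on something with over 40 N, if the wrist force passes 120 N, or if a joint passes its speed limit or range.

## Working session

There is one attempt and no reset: what is moved stays moved. The work goes in short steps, Python scripts to look and compute and a tool call to move; the robot and the scene stay as the last step left them, time stands still between calls to the robot, and variables do not carry over. Pictures are saved under pics/ and viewed, about 8 in all and at most 12, crops included, and the job is handed in when it is done.

Besides the shell and the picture viewer there is one more tool, called after "Call:" by a JSON object that holds its "fn" and its "kwargs", one argument or row to a line. play_rows: Moves the arm, as the interface text tells. Its arguments: {"type":"object","properties":{"plan":{"type":"string"}},"required":["plan"]}

```bash
mkdir -p pics; cat > h.py <<'E'
from workcell import *
import numpy as np, cv2
from scipy.spatial.transform import Rotation as R
def world(im,u,v,z=None):
    d=im["range_z"][v,u] if z is None else z
    p=np.stack([(u-im["cx"])/im["fx"]*d,(v-im["cy"])/im["fy"]*d,d],-1)
    return p
E
python3 - <<'E'
from h import *
print(get_obs())
for n in("top","scene"):
    im=get_image(n); cv2.imwrite(f"pics/{n}0.png",im["pixels"][...,::-1]); print(n,im["fx"],im["fy"],im["cx"],im["cy"],im["eye"],im["attitude"])
    np.savez(f"{n}0.npz",**im)
E
```

```text
{'t': 0.0, 'qpos': array([-1.22499896e+00,  4.23833853e-01,  1.63062565e+00, -6.30418593e-06,
        1.08860930e+00, -1.89727404e-02]), 'qvel': array([-1.42126244e-04, -3.65931212e-05, -1.84649513e-03, -1.04609557e-03,
        4.32302157e-04,  9.71924163e-04]), 'joint_torque': array([ 9.53077069e-04, -5.44625008e+01, -2.73662746e+01,  6.44766726e-02,
        2.28003028e-02, -1.43702873e-04]), 'ee_pos': array([ 222.82009928, -583.37181537,  221.93134032]), 'orientation': array([-3.08805359e+00, -5.69548711e-01,  3.85700981e-04]), 'ft_force': array([-0.63045374, -0.43689622,  0.4262456 ]), 'moment': array([-0.01460034, -0.00023859,  0.06401513]), 'width': 87.93117843469504}
top 483.33239664683146 483.33239664683146 315.8957264697826 237.32692582857874 [ 372.04710167   14.06592722 1207.09549375] [-2.15116274  2.11156731 -0.18457405]
scene 506.52623623286024 506.52623623286024 322.50782406087825 242.35154758286959 [1195.13382053  554.70138357 1079.17728875] [-1.14388298 -2.46186674  0.88088272]
```

View pics/top0.png

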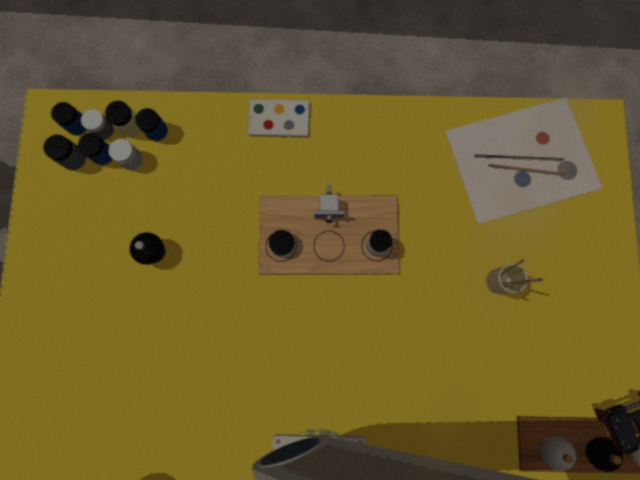

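View pics/scene0.png

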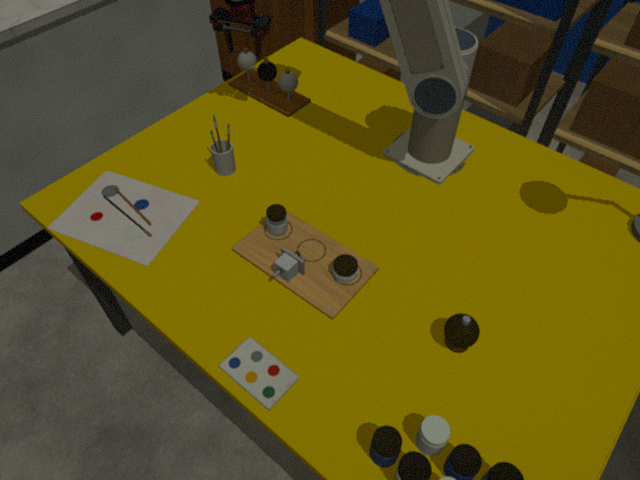

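The top view shows the jig board spanning about (259,196) to (399,274). The tall jar's cap is at (380,240), on the robot's right, and the squat jar is at (282,243). The bauble is at (147,248) and the brush pot at (512,280). The scene view confirms that the tall jar is the one on the brush-pot side.

```bash
cat >> h.py <<'E'
def cloud(im):
    v,u=np.mgrid[0:480,0:640]; p=world(im,u,v)
    return p@R.from_rotvec(im["attitude"]).as_matrix().T+np.asarray(im["eye"])
E
python3 - <<'E'
from h import *
im=dict(np.load("top0.npz")); P=cloud(im)
z=P[...,2]
print("bench z",np.median(z[300:400,250:450]), "board",np.median(z[255:270,290:365]))
px=im["pixels"]; hsv=cv2.cvtColor(px,cv2.COLOR_RGB2HSV)
print(hsv[265,330],hsv[300,330],hsv[225,350])
# board by colour: less saturated than bench
m=np.zeros(z.shape,np.uint8); m[185:290,245:415]=(hsv[185:290,245:415,1]<200)
m=cv2.morphologyEx(m,cv2.MORPH_OPEN,np.ones((9,9)))
ys,xs=np.nonzero(m)
M=R.from_rotvec(im["attitude"]).as_matrix(); e=np.asarray(im["eye"])
def onz(u,v,h):
    d=np.stack([(u-im["cx"])/im["fx"],(v-im["cy"])/im["fy"],np.ones_like(u,float)],-1)@M.T
    return e+d*((h-e[2])/d[...,2])[...,None]
Q=onz(xs,ys,12.)[:,:2].astype(np.float32)
r=cv2.minAreaRect(Q); print(r, cv2.boxPoints(r))
for nm,(a,b,c,d),lo,hi in [("tall",(220,265,362,400),78,96),("squat",(220,265,262,300),42,60),("stop",(190,225,310,350),55,75),("brush",(255,300,485,545),70,250),("bauble",(230,270,125,170),60,140)]:
    s=P[a:b,c:d].reshape(-1,3); s=s[(s[:,2]>lo)&(s[:,2]<hi)]
    print(nm,len(s),s.mean(0),s.min(0),s.max(0))
s=P[190:225,310:350].reshape(-1,3)
E
```

```text
bench z 0.27749993781651483 board 12.3866417971376
[ 15 133 119] [ 24 192 129] [ 15 131 113]
((584.1046752929688, -19.419769287109375), (265.2099304199219, 432.1018981933594), 1.0866143703460693) [[ 447.4264   194.07762]
 [ 455.62073 -237.94658]
 [ 720.78296 -232.91716]
 [ 712.5886   199.10704]]
tall 413 [ 562.41734238 -135.0266196    87.84276793] [ 536.30612771 -161.37611635   78.21678118] [ 589.46711937 -108.91987973   94.10822076]
squat 543 [559.0146681  100.77182006  52.04515005] [527.24359197  68.59139926  42.13904234] [590.42028872 132.17543392  59.33425233]
stop 453 [649.92375044 -12.74145017  64.22996681] [610.68329964 -48.99909311  55.05132535] [688.78442129  21.30180422  74.24810913]
brush 481 [ 478.76062676 -439.20541217  103.14692937] [ 447.13612859 -474.45161256   70.00559825] [ 513.36697883 -406.12275034  188.3435011 ]
bauble 825 [535.71502128 417.77454395  80.80393343] [499.653544   385.13772057  60.17161233] [576.82685985 459.78548424 109.96202572]
```

```bash
python3 - <<'E'
from h import *
im=dict(np.load("top0.npz")); P=cloud(im)
hsv=cv2.cvtColor(im["pixels"],cv2.COLOR_RGB2HSV)
m=np.zeros((480,640),np.uint8); m[185:290,245:415]=(hsv[185:290,245:415,1]<162)&(P[185:290,245:415,2]<30)
m=cv2.morphologyEx(m,cv2.MORPH_OPEN,np.ones((5,5)))
Q=P[m>0]; r=cv2.minAreaRect(Q[:,:2].astype(np.float32)); print(r); 
# edges: far/near/left/right by per-col/row percentiles
def edge(axis,end):
    o=1-axis; bins=np.linspace(*np.percentile(Q[:,o],[6,94]),25); out=[]
    for a,b in zip(bins[:-1],bins[1:]):
        s=Q[(Q[:,o]>=a)&(Q[:,o]<b),axis]
        out.append([(a+b)/2,s.max() if end else s.min()])
    out=np.array(out); k=np.polyfit(out[:,0],out[:,1],1); return k,np.polyval(k,out[:,0].mean())
for ax in(0,1):
    for e in(0,1): print("xy"[ax],e,edge(ax,e))
cv2.imwrite("pics/crop1.png",cv2.resize(im["pixels"][180:300,240:420,::-1],None,fx=4,fy=4,interpolation=cv2.INTER_CUBIC))
E
```

```text
((589.8059692382812, -17.417556762695312), (199.40867614746094, 352.9744567871094), 1.3418806791305542)
x 0 (array([-1.84190409e-02,  4.90475157e+02]), np.float64(490.76491101599646))
x 1 (array([-2.48150048e-02,  6.80596838e+02]), np.float64(680.987208379303))
y 0 (array([ 3.26721672e-03, -1.91965216e+02]), np.float64(-190.04414837663086))
y 1 (array([1.89699759e-02, 1.46733844e+02]), np.float64(157.88786292490386))
```

View pics/crop1.png

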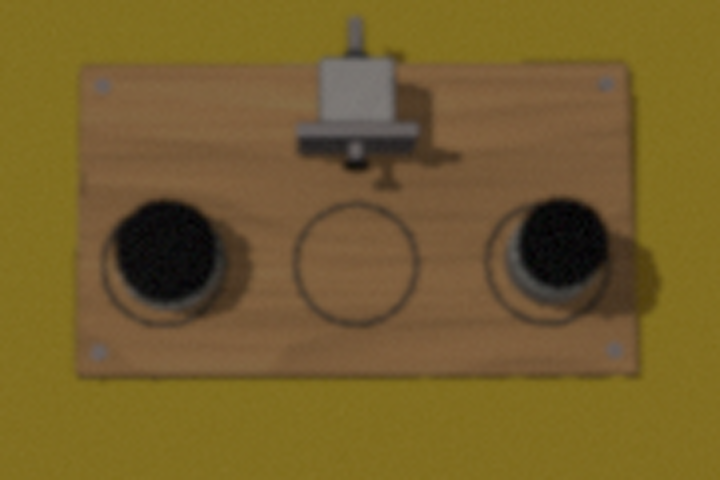

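The crop shows the middle ring centred at crop pixel (356,264), or (329,246) in the full image. The stop plate lies along crop row 131. The jars sit roughly centred in the outer rings, and the jig is nearly square to the world.

```bash
cat >> h.py <<'E'
YAW=0.02
def togo(target,yaw=YAW,o=None):
    """remaining motion in tool axes (cm, deg) to put the TCP at target, pointing down, jaws along jig y"""
    o=o or get_obs(); T=R.from_rotvec(o["orientation"])
    c=[R.from_euler("z",yaw+k)*R.from_euler("x",np.pi) for k in(0,np.pi)]
    d=[(T.inv()*g).as_rotvec(degrees=True) for g in c]
    d=min(d,key=np.linalg.norm)
    return np.round(T.inv().apply(np.array(target)-o["ee_pos"])/10,2),np.round(d,2)
E
python3 - <<'E'
from h import *
im=dict(np.load("top0.npz"));M=R.from_rotvec(im["attitude"]).as_matrix(); e=np.asarray(im["eye"])
def onz(u,v,h):
    d=M@np.array([(u-im["cx"])/im["fx"],(v-im["cy"])/im["fy"],1]); return (e+d*(h-e[2])/d[2]).round(1)
print("ring",onz(240+356/4-.4,180+264/4-.4,12.3),"tallring",onz(240+548/4-.4,180+264/4-.4,12.3),"squatring",onz(240+164/4-.4,180+264/4-.4,12.3))
print("tall cap",onz(240+563/4-.4,180+243/4-.4,88),"plate top front",onz(240+358/4-.4,180+138/4-.4,68))
o=get_obs(); T=R.from_rotvec(o["orientation"]); print(T.as_matrix().round(3))
print(togo([562,-136,260]))
E
```

```text
ring [559.7 -16.6  12.3] tallring [ 562.  -136.7   12.3] squatring [557.5 103.5  12.3]
tall cap [ 562.6 -136.    88. ] plate top front [627.9 -15.3  68. ]
[[ 0.934  0.357 -0.   ]
 [ 0.357 -0.934  0.001]
 [ 0.    -0.001 -1.   ]]
(array([ 47.65, -29.7 ,  -3.76]), array([-7.000e-02,  1.000e-02,  1.975e+01]))
```

Call:
{"fn": "play_rows", "kwargs": {
  "plan": "8.78 0 0 -3.8 0 0 0; 8.78 2 -1.2 0 0 0 0; 8.78 4 -2.5 0 0 0 0; 8.78 4 -2.5 0 0 0 0; 8.78 4 -2.5 0 0 0 0; 8.78 4 -2.5 0 0 0 0; 8.78 4 -2.5 0 0 0 0; 8.78 4 -2.5 0 0 0 0; 8.78 4 -2.5 0 0 0 0; 8.78 4 -2.5 0 0 0 0; 8.78 4 -2.5 0 0 0 0; 8.78 4 -2.5 0 0 0 0; 8.78 3.6 -2.3 0 0 0 0; 8.78 2 -1.2 0 0 0 0; 8.78 0 0 0 0 0 6.6; 8.78 0 0 0 0 0 6.6; 8.78 0 0 0 0 0 6.5; 8.78 0 0 0 0 0 0; 8.78 0 0 0 0 0 0"
}}

```text
t: 2.48
ee_pos: [561.3, -136.2, 260.2]
orientation: [-3.141, -0.037, 0.001]
ft_force: [0.4, 0.4, -0.4]
width: 87.6
```

```bash
python3 - <<'E'
from h import *
im=get_image("wrist"); cv2.imwrite("pics/wrist1.png",im["pixels"][...,::-1]); np.savez("wrist1.npz",**im)
print(im["fx"],im["cx"],im["cy"],im["eye"],im["attitude"])
print(togo([562,-136,31]))
v,u=np.mgrid[0:480,0:640]; a=(u-im["cx"])/im["fx"]; b=(v-im["cy"])/im["fy"]; th=np.hypot(a,b)+1e-9
d=im["range_z"]; P=np.stack([a/th*np.tan(th)*d,b/th*np.tan(th)*d,d],-1)@R.from_rotvec(im["attitude"]).as_matrix().T+im["eye"]
m=(d>0)&(th<1.2)&(abs(P[...,2]-88)<6)&(np.hypot(P[...,0]-562,P[...,1]+136)<60)
s=P[m]; print(len(s),s.mean(0),s.min(0),s.max(0)); print(cv2.minEnclosingCircle(s[:,:2].astype(np.float32)))
E
```

```text
371.64829954431775 326.1634448833934 241.69148716142064 [ 639.87749683 -132.57557502  422.69754281] [ 2.0882817  -2.04146421 -0.2979161 ]
(array([ 7.000e-02, -2.000e-02,  2.293e+01]), array([-0.01,  0.04,  0.17]))
2563 [ 565.62491214 -135.21441653   88.36515457] [ 538.63297214 -161.77459637   82.16101906] [ 591.43549053 -107.99561045   90.96756754]
((564.8557739257812, -135.09764099121094), 27.147451400756836)
```

View pics/wrist1.png

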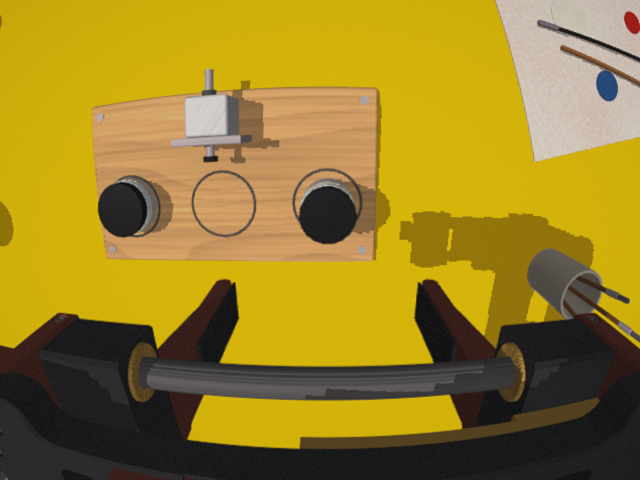

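The wrist view shows the jar cap at (328,214), the empty ring at (224,203) and the pad at (210,158). The fingers are clear on both sides. The wrist and top estimates of the cap agree within about 2 mm, so I'll descend and grip.

Call:
{"fn": "play_rows", "kwargs": {
  "plan": "8.78 0.2 0 1.9 0 0 0; 8.78 0 0 3 0 0 0; 8.78 0 0 3 0 0 0; 8.78 0 0 3 0 0 0; 8.78 0 0 3 0 0 0; 8.78 0 0 3 0 0 0; 8.78 0 0 2 0 0 0; 8.78 0 0 2 0 0 0; 8.78 0 0 1.3 0 0 0; 8.78 0 0 0.7 0 0 0; 8.78 0 0 0 0 0 0; 8.78 0 0 0 0 0 0"
}}

```text
t: 4.03
ee_pos: [564.2, -136.7, 32.3]
orientation: [3.141, 0.033, 0.002]
ft_force: [0.1, 0.8, 0.3]
width: 87.9
```

Call:
{"fn": "play_rows", "kwargs": {
  "plan": "7.5 0 0 0 0 0 0; 6.8 0 0 0 0 0 0; 6.3 0 0 0 0 0 0; 5.9 0 0 0 0 0 0; 5.6 0 0 0 0 0 0; 5.3 0 0 0 0 0 0; 5 0 0 0 0 0 0; 4 0 0 0 0 0 0; 4 0 0 0 0 0 0; 4 0 0 0 0 0 0"
}}

```text
t: 5.28
ee_pos: [563.8, -136.6, 31.7]
orientation: [3.141, 0.033, 0.0]
ft_force: [-0.0, -1.7, 0.2]
width: 56.1
```

Call:
{"fn": "play_rows", "kwargs": {
  "plan": "4 0 -0.3 0 0 0 0; 4 0 -0.6 0 0 0 0; 4 -0.01 -0.9 0 0 0 0; 4 -0.02 -1 0 0 0 0; 4 -0.02 -1 0 0 0 0; 4 -0.02 -1 0 0 0 0; 4 -0.02 -1 0 0 0 0; 4 -0.02 -1 0 0 0 0; 4 -0.02 -1 0 0 0 0; 4 0 -1 0 0 0 0; 4 0 -1 0 0 0 0; 4 0 -1 0 0 0 0; 4 0 -0.9 0 0 0 0; 4 0 -0.7 0 0 0 0; 4 0 -0.4 0 0 0 0; 4 0 -0.2 0 0 0 0; 4 0 0 0 0 0 0; 4 0 0 0 0 0 0; 4 0 0 0 0 0 0; 4 0 0 0 0 0 0"
}}

```text
t: 7.78
ee_pos: [559.7, -6.3, 31.7]
orientation: [-3.141, -0.033, -0.0]
ft_force: [-0.7, 2.3, 3.0]
width: 55.7
```

```bash
python3 - <<'E'
from h import *
im=get_image("wrist"); cv2.imwrite("pics/wrist2.png",im["pixels"][...,::-1])
v,u=np.mgrid[0:480,0:640]; a=(u-im["cx"])/im["fx"]; b=(v-im["cy"])/im["fy"]; th=np.hypot(a,b)+1e-9
d=im["range_z"]; P=np.stack([a/th*np.tan(th)*d,b/th*np.tan(th)*d,d],-1)@R.from_rotvec(im["attitude"]).as_matrix().T+im["eye"]
# plate top in wrist view (z~68, x 620..650)
m=(d>0)&(th<1.3)&(abs(P[...,2]-68)<3)&(abs(P[...,0]-632)<12)&(abs(P[...,1]+16)<60)
s=P[m]; print("plate",len(s),s.min(0),s.max(0),s.mean(0))
m=(d>0)&(th<1.3)&(abs(P[...,2]-64)<3)&(abs(P[...,0]-660)<20)&(abs(P[...,1]+16)<40)
s=P[m]; print("housing",len(s),s.min(0),s.max(0),s.mean(0))
o=get_obs();print(o["ee_pos"],o["ft_force"],o["t"]); im=get_image("top"); cv2.imwrite("pics/t2.png",cv2.resize(im["pixels"][180:300,240:420,::-1],None,fx=4,fy=4,interpolation=cv2.INTER_CUBIC))
E
```

```text
plate 5208 [629.54171596 -50.48669847  65.00099812] [643.94978624  23.82191425  70.80834234] [634.8438877  -12.45765236  68.29862659]
housing 13934 [640.0019478  -36.17663152  61.00842918] [679.96211866  10.60378504  66.96410341] [659.3566569  -12.43533068  64.43804072]
[559.69449313  -6.34675451  31.68929569] [0.00368009 1.75475994 2.53026175] 7.825
```

View pics/wrist2.png

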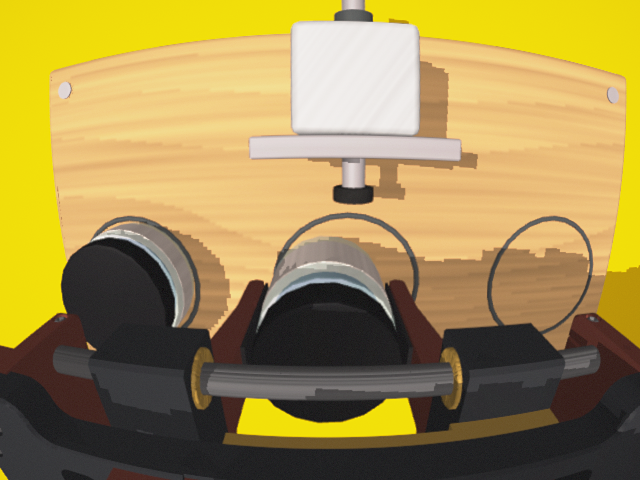

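The wrist view shows the jar about 10 mm too far left: the jar is near x=325 px and the ring/pad line at 349-353. My row shifts added up to 130 mm instead of 120. I'll slide back about 9.5 mm.

Call:
{"fn": "play_rows", "kwargs": {
  "plan": "4 0 0.1 0 0 0 0; 4 0 0.25 0 0 0 0; 4 0 0.25 0 0 0 0; 4 0 0.25 0 0 0 0; 4 0 0.1 0 0 0 0; 4 0 0 0 0 0 0; 4 0 0 0 0 0 0; 4 0 0 0 0 0 0; 4 0 0 0 0 0 0; 4 0 0 0 0 0 0; 4 0 0 0 0 0 0"
}}

```text
t: 9.25
ee_pos: [559.9, -16.3, 31.7]
orientation: [3.141, 0.033, 0.0]
ft_force: [-0.2, -3.3, 3.5]
width: 55.7
```

```bash
python3 - <<'E'
from h import *
im=get_image("wrist"); cv2.imwrite("pics/wrist3.png",im["pixels"][...,::-1])
o=get_obs();print(o["ee_pos"],o["ft_force"],o["t"],o["width"])
im=get_image("top"); P=cloud(im); s=P[225:265,310:350].reshape(-1,3); s=s[abs(s[:,2]-88)<5]; print(len(s),s.mean(0) if len(s) else 0)
E
```

```text
[559.90333837 -16.32663442  31.69167491] [-0.18167111 -1.85247411  3.54427748] 9.3 55.63557621952681
0 0
```

View pics/wrist3.png

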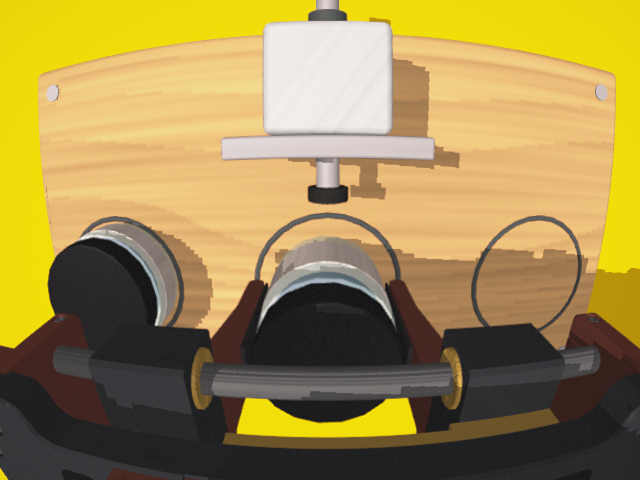

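Ring and pad (x≈327) now line up with the jar. I'll press along tool x, slowly near the end.

Call:
{"fn": "play_rows", "kwargs": {
  "plan": "4 0.1 0 0 0 0 0; 4 0.3 0 0 0 0 0; 4 0.4 0 0 0 0 0; 4 0.4 0 0 0 0 0; 4 0.4 0 0 0 0 0; 4 0.3 0 0 0 0 0; 4 0.2 0 0 0 0 0; 4 0.2 0 0 0 0 0; 4 0.2 0 0 0 0 0; 4 0.2 0 0 0 0 0; 4 0.2 0 0 0 0 0; 4 0.2 0 0 0 0 0; 4 0.2 0 0 0 0 0; 4 0.2 0 0 0 0 0; 4 0.1 0 0 0 0 0; 4 0 0 0 0 0 0; 4 0 0 0 0 0 0"
}}

```text
t: 11.48
ee_pos: [589.9, -15.0, 31.9]
orientation: [-3.141, -0.033, 0.019]
ft_force: [-19.4, -0.8, 25.1]
width: 55.6
```

```bash
python3 - <<'E'
from h import *
a=get_image("wrist"); b=get_image("scene"); c=get_image("top")
w=a["pixels"][0:420,100:560]; s=cv2.resize(b["pixels"][190:320,220:390],None,fx=2.4,fy=2.4,interpolation=cv2.INTER_CUBIC)
W=np.zeros((420,800,3),np.uint8); W[:,:390]=cv2.resize(w,(390,420)) ; W[:312,392:800]=s[:312,:408]
cv2.imwrite("pics/c4.png",W[...,::-1])
o=get_obs();print(o["ee_pos"],o["ft_force"],o["moment"],o["t"],o["width"],o["joint_torque"].round(1))
E
```

```text
[589.92470611 -15.00095961  31.87839822] [-18.94481212  -0.18507552  25.56485529] [-0.04569854  3.107327    0.01838282] 11.625 55.644039947705124 [  0.7 -47.5 -25.1   0.3  -5.7  -0. ]
```

View pics/c4.png

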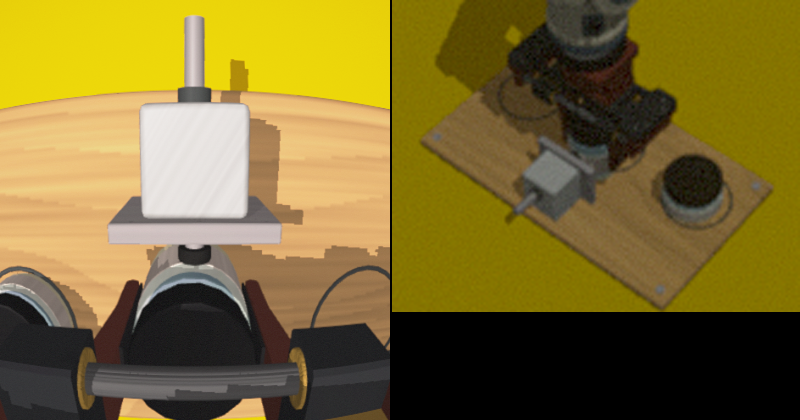

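The jar is upright and lined up with the pad, but it is digging into the board: Fz is 25 N and the tool tip lags by 0.012 rad, so friction is carrying the push. I'll unload the downward force with a small raise and a counter-tilt.

Call:
{"fn": "play_rows", "kwargs": {
  "plan": "4 0 0 -0.05 0 0.2 0; 4 0 0 -0.05 0 0.2 0; 4 0 0 0 0 0 0; 4 0 0 0 0 0 0"
}}

```text
t: 12.12
ee_pos: [591.2, -15.0, 31.8]
orientation: [-3.141, -0.033, 0.004]
ft_force: [-11.9, -0.7, 9.8]
width: 55.7
```

Call:
{"fn": "play_rows", "kwargs": {
  "plan": "4 0 0 -0.05 0 0.1 0; 4 0.1 0 0 0 0 0; 4 0.1 0 0 0 0 0; 4 0.1 0 0 0 0 0; 4 0 0 0 0 0 0; 4 0 0 0 0 0 0"
}}

```text
t: 12.88
ee_pos: [594.7, -14.9, 31.7]
orientation: [-3.141, -0.033, -0.0]
ft_force: [-7.7, -0.7, 2.6]
width: 55.7
```

Call:
{"fn": "play_rows", "kwargs": {
  "plan": "4 0.1 0 0 0 0 0; 4 0.1 0 0 0 0.1 0; 4 0.1 0 0 0 0 0; 4 0.1 0 -0.02 0 0.1 0; 4 0 0 0 0 0 0; 4 0 0 0 0 0 0; 4 0 0 0 0 0 0"
}}

```text
t: 13.75
ee_pos: [598.3, -14.8, 31.7]
orientation: [-3.141, -0.033, -0.004]
ft_force: [-8.6, -0.5, 1.8]
width: 55.6
```

Call:
{"fn": "play_rows", "kwargs": {
  "plan": "4 0.1 0 0 0 0 0; 4 0.1 0 0 0 0 0; 4 0.1 0 0 0 0 0; 4 0.1 0 0 0 0 0; 4 0 0 0 0 0 0; 4 0 0 0 0 0 0; 4 0 0 0 0 0 0"
}}

```text
t: 14.62
ee_pos: [601.7, -14.7, 31.7]
orientation: [-3.141, -0.033, -0.003]
ft_force: [-10.1, -0.7, 3.7]
width: 55.9
```

Call:
{"fn": "play_rows", "kwargs": {
  "plan": "4 0.1 0 0 0 0 0; 4 0.1 0 0 0 0 0; 4 0.1 0 0 0 0 0; 4 0 0 0 0 0 0; 4 0 0 0 0 0 0; 4 0 0 0 0 0 0"
}}

```text
t: 15.38
ee_pos: [601.9, -14.7, 31.7]
orientation: [-3.141, -0.033, 0.006]
ft_force: [-20.3, -0.8, 12.8]
width: 55.9
```

Call:
{"fn": "play_rows", "kwargs": {
  "plan": "4 0 0 -0.05 0 0.2 0; 4 0.1 0 0 0 0.1 0; 4 0 0 0 0 0 0; 4 0 0 0 0 0 0; 4 0 0 0 0 0 0; 4 0 0 0 0 0 0"
}}

```text
t: 16.12
ee_pos: [602.0, -14.7, 31.7]
orientation: [-3.14, -0.033, 0.001]
ft_force: [-19.5, -1.9, 10.8]
width: 55.3
```

```bash
python3 - <<'E'
from h import *
a=get_image("wrist"); b=get_image("scene")
w=a["pixels"][0:420,100:560]; s=cv2.resize(b["pixels"][215:295,260:362],None,fx=4,fy=4,interpolation=cv2.INTER_CUBIC)
W=np.zeros((420,800,3),np.uint8); W[:,:390]=cv2.resize(w,(390,420)) ; W[:320,392:800]=s
cv2.imwrite("pics/c5.png",W[...,::-1])
for _ in range(2):
    o=get_obs();print(o["ee_pos"],o["orientation"],o["ft_force"],o["moment"],o["t"],o["width"]); get_image("top")
E
```

```text
[601.95574801 -14.69487771  31.68043734] [-3.14041682e+00 -3.31344099e-02  8.20473188e-04] [-21.0058497   -0.6754152   10.92683863] [-0.32559755  3.28661154 -0.03594932] 16.225 55.615828704554616
[602.00002568 -14.68562064  31.72320068] [-3.14044633e+00 -3.32683745e-02  7.03062153e-04] [-20.26128296  -1.00787117  10.51099398] [-0.30379439  3.36231527 -0.04638467] 16.275 55.537833731071835
```

View pics/c5.png

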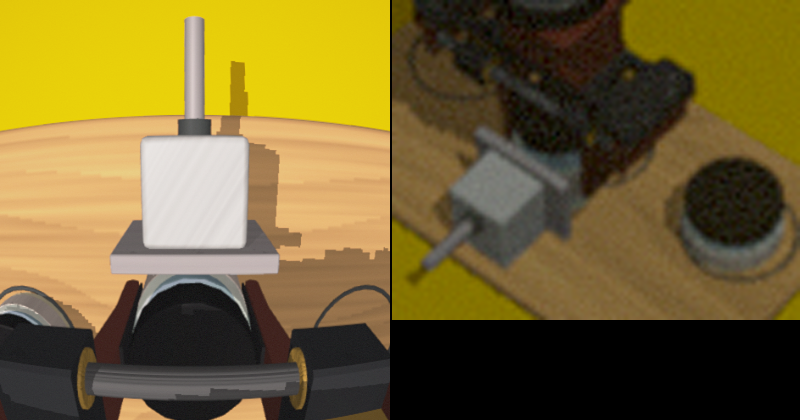

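The pad is no longer visible, and the jar meets the plate centrally (jar and plate both near x≈194 px). Forward travel is 42.1 mm against the nominal 42. The push holds steady at about 20 N, so I'll hand in.

```bash
python3 - <<'E'
from h import *
print(close_job()); o=get_obs(); print(o["t"],o["ee_pos"],o["ft_force"],o["width"])
E
```

```text
the job is handed in; nothing more can be done
None
the job is handed in; nothing more can be done
```

I slid the tall jar along the board into the middle ring, let it stand there, then pressed it into the sprung pad up to the stop plate. I handed the job in at about 16.3 s with the jar still gripped and pushed; the job gives no verdict.

**Last checks**
- **Against the plate:** the jar moved 42.1 mm forward from its place in the ring, against 42 mm nominal. The last 3 mm of commanded motion gave only 0.2 mm of movement and about 10 N more force, so it had hit the hard stop.
- **Push:** steady at about 20 N, with a downward load on the jar of about 10 N. I can't read the plate's contact force directly. I estimate about 9 N of the push reaches the plate, after about 6 N for the spring and up to about 5 N of board friction.
- **Jar and grip:** the tool is tilted less than 0.001 rad and its height was unchanged at 31.7 mm. The fingers are 55.6 mm apart on the jar. In the last image the pad is hidden, and the jar looks upright and centred.
- **Bystanders:** I did not measure their final positions. The squat jar looked unmoved in the last image, and the fingers stayed clear of the brush pot and bauble.

**What went wrong on the way**
- **Overshoot in the ring:** I added up the sideways rows wrongly and went about 10 mm too far. I slid the jar back and it then stood still for about 0.7 s, well clear of the pad.
- **Jamming on the board:** the first press dug the jar into the board (25 N downward). A raise of about 1.5 mm and a tilt correction of about 0.5° freed it before the final press.

**Disagreement:** the top and wrist cameras differed by up to about 2 mm on where the ring and plate are, which is within the stated calibration.

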